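# Snap the vial block into the block reader

## Robot

A 6-joint arm with a two-finger parallel gripper is mounted at the origin on a cart in front of the work surface, level with it; the furniture and walls round the work are solid. World frame = base frame: x ahead of the robot, y to its left, z up, the work surface at z = 0. Lengths are in m, angles in rad, forces in N, time in s.
With the tool pointing down it reaches from about 0.3 to 0.775 m from the base axis. Payload 14.6 kg.
Tool frame: the origin (TCP) lies at the very end of the fingers, on their centre line; the grasp point (between the pads) lies 19 mm behind it; z points along the fingers, y is the line along which they close (so a half turn about z gives the same grasp; the last joint's range is limited). The gripper opens to 94 mm and grips with 3 to 60 N. Pads are 16 mm wide; open, the fingers measure 119 mm over their backs; the gripper's body (75 mm by 177 mm) begins 78 mm behind the grasp point.
Start: joints at [-1.3, 0.3, 1.521, -0, 1.321, -0.067], TCP at [0.182, -0.519, 0.205] pointing down, gripper open.
Joint ranges: [-3.03, 3.03], [-0.79, 2.21], [0.23, 2.52], [-1.04, 4.18], [0, 3.07], [-2.55, 2.55]. Speed limits (rad/s): [2.22, 2.22, 2.57, 3.14, 3.14, 3.14].

## Interface

Orientations are given as [roll, pitch, yaw] about the fixed x, y, z axes, in that order (R = Rz(yaw) Ry(pitch) Rx(roll)).
In Python, from station import ctrl gives the robot as it stands.
- The arm moves only by the tool carry_out, never from a script. Its argument "motion" is text: rows parted by semicolons, each of 7 numbers parted by spaces: the shift along the world's x, y, z in m, then the turn, a rotation vector about the world's x, y, z in degrees, then the closure in counts, from 0 (fully open) to 255 (shut). In form: dx dy dz wx wy wz hand; .... A call has 1 to 20 rows; each row shifts and turns the commanded pose from where the row before left it; what a row does not reach is not made up. A row lasts 1/12 s, in which the tool goes at most 41.7 mm and 7.16 degrees, less where a joint would pass 70% of its speed; a pose out of reach is approached as far as the arm can. A call is refused whole if a number of a shift passes 0.0417 or a number of a turn 7.16, either way. A call with a gripper value outside its range is refused whole. The fingers move at their own pace and stop on an object; "grip_force" is the grip in N (left out, the last holds). Time passes only in rows, so rows that do not move let the fingers close. It gives the time, the measured TCP pose, the force, the opening and the grip force at its end, in the units of the state.
- ctrl.get_obs(): the state, without advancing time (a new reading comes with each control period).
- ctrl.camera(name): name is "scene" or "top" or "wrist"; returns a dict with "pixels" (384x512x3 uint8, red, green, blue), "range_z" (384x512 float32, m along the optical axis (not along the pixel's ray), 0 where there is no reading), "K" (3x3 intrinsics, pixels), "position" and "attitude" of the camera in the world. Camera axes: x right, y up, looking along -z (the intrinsics and any distortion apply to the point x, -y, -z); pixel columns grow to the right and rows downward; lengths in m; the calibration is good to about 2 mm. A picture is of the moment at which its call begins.
- ctrl.hand_in(): hands the job in; it is judged then, once.
The state is a dict: "time_s": time; "qpos": joint angles; "joint_vel": joint speeds; "tau": joint torques, N m; "ee_pos": TCP position; "eef_rot": TCP orientation; "force": force on the tool from outside, world axes, zero at the start; "moment": the same for the moment, N m; "grip_width": finger opening in m; "grip_force": force on a finger pad.
Only numpy, scipy, OpenCV 4.12 (cv2) and the standard library are available. Lean on these libraries where they do the work, as an engineer would, in place of code of your own. Each camera call takes 0.05 s, during which the arm holds its last target. There are 200 camera calls.

## Task

Lift the capped bottle off the reader's loading plate and stand it upright on the bench beside the plate, well clear of the lane. Then slide the long vial block lengthwise, upright and either end first, along the channel under the white bridge until it has pushed the short spacer block home against the end stop, no gap between them, and the spring catch has snapped out behind it. Leave everything else where it stands.

Things in the scene. Friction and masses are not known exactly. Their poses are not given: they have to be found in the camera images.
- dock: The reader, fixed to the bench: flat plate with a straight channel, white bridge over it. Origin on the bench under the channel's centre line, at the catch; x = the way the block slides in, y = left across the channel, z up. Plate top (channel floor) at z 4 mm; the loading plate in front runs from x -190 to 25 mm, 100 mm wide; behind, the base is 180 mm wide.
- dock_mouth (a point): Start of the channel's straight part, at x -50 mm in the reader's frame, on the centre line and floor. From here to the end stop the channel is 54 mm wide between low rails (tops at z 12 mm, 8 mm above the floor); before it the rails flare out to 90 mm apart at x -78 mm.
- bridge_front (a point): Middle of the lower front edge of the white bridge (reading head on two posts): x 5 mm, z 62 mm in the reader's frame. The bridge is 170 mm wide, reaches back to x 105 mm and up to z 168 mm; the tunnel under it is 100 mm wide. A gripper held upright bumps its body on the bridge before the block is home: tilt it back, away from the bridge, for the last part.
- catch (a joint): The spring catch, a polished steel bolt in the left (+y) rail just before the bridge, z 5 to 12 mm. Value in m: 0 = sprung out into the channel, up to 0.014 = pushed aside (+y). Its spring pushes back with 2 N at 0, plus 350 N/m. A lengthwise push of 8 to 16 N carries block and spacer past it.
- catch_nose (a point): Innermost point of the catch, at rest at x -3, y 18 mm in the reader's frame; moves with it. The sloping face toward the mouth runs from x -23, y 30 mm to x -3, y 18 mm; the square back face at x 0 locks behind a block that has passed, which then has about 3 mm of play.
- vial_block_center (a point): Centre of the aluminium vial block's body, 14 mm above its underside: 50 (x) by 120 (y, long axis) by 28 mm (z up), 0.2 to 0.35 kg; vials stand up to 43 mm above its underside and do not hinder a gripper. Lies on the bench to the right of the reader, in the nearer or farther of two places (the tip box has the other). Home, its centre is 60 to 63 mm along the reader's x.
- spacer_center (a point): Centre of the plain aluminium spacer block, 14 mm above its underside: 60 mm along the channel (its x) by 50 by 28 mm high, 0.16 kg. It lies loose in the channel under or behind the bridge, 15 to 45 mm short of the end stop (face at the reader's x 183 mm, 26 mm high); home, its centre is 153 mm along the reader's x.
- bottle_center (a point): Centre (54.5 mm above its underside) of the closed bottle that stands on the loading plate in front of the mouth: round body of 48 mm diameter up to 89 mm, screw cap of 38 mm diameter up to 109 mm, 0.18 kg.
- tip_box_center (a point): Bystander: centre of the closed pipette tip box, 91 (x) by 123 (y) by 72 mm high.
- beaker_center (a point): Bystander: centre of the glass beaker, 56 mm diameter, 70 mm high.
- marker_center (a point): Bystander: centre of the marker pen lying on the bench, 135 mm long (its y), 17 mm thick.
- petri_center (a point): Bystander: centre of the closed petri dish, 60 mm diameter, 15 mm high.
- mug_center (a point): Bystander: centre of the mug, 78 by 114 mm with its handle, 93 mm high.
Mind the look-alikes: they are no part of the job. What is shaped like the part that bears bottle_center but red or yellow is not meant.

How it is judged:
By the outcome, as a careful person would: the job done as asked, in the order asked, and still so for the second after the job is handed in, with the robot touching nothing.
It also fails if it takes over 67 s, if anything falls off the work surface, if the arm or the gripper's body presses on something with over 40 N, if the wrist force passes 120 N, or if a joint passes its speed limit or range.

## Working session

There is one attempt and no reset: what is moved stays moved. The work goes in short steps, Python scripts to look and compute and a tool call to move; the robot and the scene stay as the last step left them, time stands still between calls to the robot, and variables do not carry over. Pictures are saved under pics/ and viewed, at most 10 in all, crops included, and the job is handed in when it is done.

Besides the shell and the picture viewer there is one more tool, called as name(argument=value, ...) on one line, values as JSON. carry_out: Moves the arm, as the interface text tells. Its arguments: {"type":"object","properties":{"motion":{"type":"string"},"grip_force":{"type":"number"}},"required":["motion"]}

```bash
mkdir -p pics
cat > h.py <<'E'
import numpy as np,cv2
from station import ctrl
from scipy.spatial.transform import Rotation as R
def cam(n,save=None):
    c=ctrl.camera(n)
    if save: cv2.imwrite('pics/'+save,c['pixels'][:,:,::-1]); np.savez('pics/'+save+'.npz',**c)
    return c
def rot(a):
    a=np.array(a,float)
    return a if a.shape==(3,3) else (R.from_euler('xyz',a).as_matrix() if a.size==3 else R.from_quat(a).as_matrix())
def cloud(c):
    z=c['range_z'];h,w=z.shape;u,v=np.meshgrid(np.arange(w),np.arange(h));K=c['K']
    x=(u-K[0,2])/K[0,0]*z;y=(v-K[1,2])/K[1,1]*z
    return np.stack([x,-y,-z],-1)@rot(c['attitude']).T+c['position']
E
python3 - <<'E'
from h import *
for n in('top','scene'):
    c=cam(n,n+'1.png');print(n,{k:(v if not hasattr(v,'shape') or v.size<17 else v.shape) for k,v in c.items()})
a=[cv2.imread(f'pics/{n}1.png') for n in('top','scene')]
print(ctrl.get_obs())
E
```

```text
top {'pixels': (384, 512, 3), 'range_z': (384, 512), 'K': array([[486.01281119,   0.        , 252.23595276],
       [  0.        , 486.01281119, 195.15973891],
       [  0.        ,   0.        ,   1.        ]]), 'position': array([0.42296655, 0.07424373, 1.52374286]), 'attitude': array([ 0.07082834,  0.00249621, -1.55660216])}
scene {'pixels': (384, 512, 3), 'range_z': (384, 512), 'K': array([[463.65755015,   0.        , 257.95564554],
       [  0.        , 463.65755015, 189.3975307 ],
       [  0.        ,   0.        ,   1.        ]]), 'position': array([-0.36419817,  0.64859774,  0.75626928]), 'attitude': array([ 1.01689885,  0.00931094, -2.14944371])}
{'time_s': 0.1, 'qpos': array([-1.29961202e+00,  3.00405306e-01,  1.52149658e+00,  1.29650567e-05,
        1.32070691e+00, -6.65986199e-02]), 'joint_vel': array([-0.00049294, -0.00145279, -0.00104976,  0.00074761, -0.00084414,
        0.0016945 ]), 'tau': array([ 1.97873094e-03, -5.32644510e+01, -3.53286195e+01,  7.09493179e-02,
        2.34949740e-02, -8.28738712e-05]), 'ee_pos': array([ 0.18220776, -0.51869968,  0.20495817]), 'eef_rot': array([-3.14057960e+00, -8.01544398e-05,  3.37779675e-01]), 'force': array([-0.43466313,  0.62153384,  0.47953044]), 'moment': array([ 0.01945016, -0.040832  , -0.02391308]), 'grip_force': 0.0, 'grip_width': 0.0936593997079478}
```

View pics/top1.png

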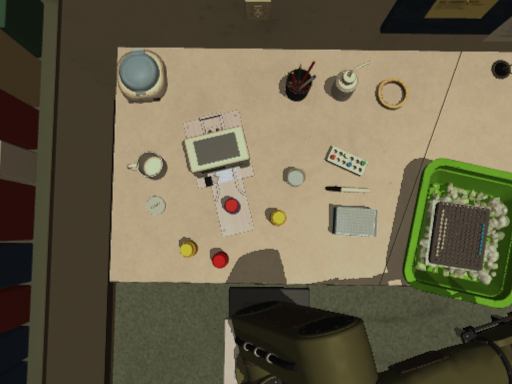

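View pics/scene1.png

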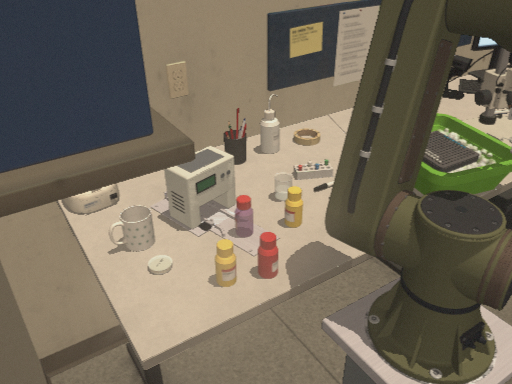

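The top view shows the reader at about (217,150), with its loading plate running down to (235,235). Four bottle-like shapes are in view:
- **On the plate:** (232,205) top / (244,216) scene. It has a purple body and red cap.
- **Red:** (220,260).
- **Yellow:** (188,249) and (278,218).

Only the purple one stands on the plate, so it fits. The vial block is at (347,160) with coloured vials, and the grey tip box is at (355,221). I'll confirm with one crop and measure.

Run:
```python
from h import *
T=np.load('pics/top1.png.npz');S=np.load('pics/scene1.png.npz')
t=cv2.resize(T['pixels'][100:250,170:390],None,fx=3.6,fy=3.6,interpolation=cv2.INTER_CUBIC)[:,:,::-1][:540]
s=cv2.resize(S['pixels'][140:290,150:350],None,fx=2,fy=2,interpolation=cv2.INTER_CUBIC)[:,:,::-1]
im=np.zeros((600,800,3),np.uint8);im[:540,:792]=t;im[300:600,400:800]=s;cv2.imwrite('pics/crop1.png',im)
P=cloud(T)
def comp(name,box,zlo,zhi):
    u0,v0,u1,v1=box;p=P[v0:v1,u0:u1].reshape(-1,3);m=(p[:,2]>zlo)&(p[:,2]<zhi);q=p[m]
    r=cv2.minAreaRect((q[:,:2]*1000).astype(np.float32));print(name,len(q),'mean',q.mean(0).round(4),'rect',np.round(r[0],1),np.round(r[1],1),round(r[2],1))
print('bench z',np.median(P[240:270,120:170,2]),np.median(P[60:90,180:270,2]))
comp('bottle cap',(215,185,250,220),.10,.13)
comp('vial body',(315,135,380,185),.018,.06)
comp('vial tops',(315,135,380,185),.035,.06)
comp('tipbox',(325,195,390,245),.05,.09)
comp('bridge',(170,110,260,180),.155,.19)
comp('beaker',(280,160,310,192),.03,.09)
comp('marker',(315,180,380,195),.006,.03)
comp('mug',(125,145,170,185),.05,.12)
comp('petri',(140,190,170,220),.006,.03)
comp('yel',(265,205,292,232),.09,.13)
comp('red',(208,248,232,270),.09,.13)
comp('yel2',(178,238,200,262),.09,.13)
# plate colour
hsv=cv2.cvtColor(T['pixels'],cv2.COLOR_RGB2HSV)
for v,u in((225,240),(190,225),(120,195),(240,260),(182,209)):print(u,v,T['pixels'][v,u],hsv[v,u],P[v,u].round(4))
```

```text
bench z 0.0008226727362146136 0.00038343993918477093
bottle cap 131 mean [0.4925 0.14   0.1139] rect [493.5 140.6] [35.2 35.4] 1.0
vial body 571 mean [ 0.6399 -0.2127  0.0295] rect [ 640.9 -213.5] [120.8  52. ] 66.2
vial tops 84 mean [ 0.6424 -0.2119  0.0414] rect [ 641.3 -213. ] [105.1  43.2] 63.8
tipbox 1167 mean [ 0.4517 -0.2317  0.0717] rect [ 450.1 -232.8] [123.   85.9] 86.8
bridge 2108 mean [0.6476 0.1813 0.1679] rect [648.6 182.1] [100.6 170.3] 14.1
beaker 164 mean [ 0.5877 -0.0564  0.0509] rect [585.7 -54.4] [55.2 54.7] 2.0
marker 243 mean [ 0.5542 -0.2156  0.0129] rect [ 560.3 -218.5] [ 43.9 197.4] 1.0
mug 296 mean [0.612  0.3953 0.0789] rect [617.4 396.6] [103.4  77.2] 65.5
petri 325 mean [0.4931 0.3803 0.0144] rect [497.8 384.8] [93.6 85.4] 7.7
yel 129 mean [0.4592 0.002  0.1091] rect [459.2   2.9] [32.1 34.5] 1.2
red 137 mean [0.3316 0.1723 0.1093] rect [331.2 172.6] [34.8 35.1] 1.7
yel2 138 mean [0.3619 0.2683 0.1094] rect [361.4 268.5] [34.8 36.2] 1.6
240 225 [188 178 158] [ 20  41 188] [0.4368 0.1164 0.006 ]
225 190 [187 174 154] [ 18  45 187] [0.5455 0.1651 0.0068]
195 120 [175 158 135] [ 17  58 175] [0.7673 0.2646 0.0028]
260 240 [187 169 136] [ 19  70 187] [ 0.3909  0.0533 -0.0044]
209 182 [23 22 20] [20 33 23] [0.5698 0.2155 0.0085]
```

View pics/crop1.png

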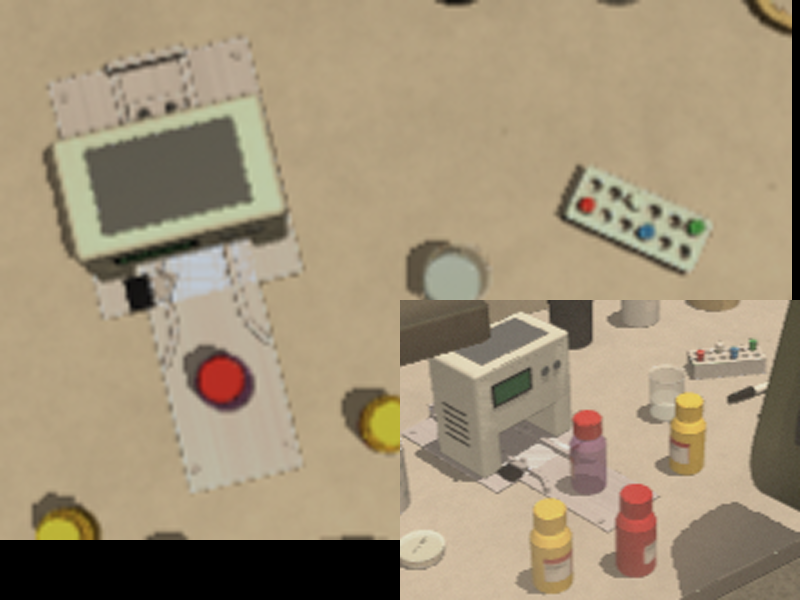

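The crop confirms it: the bottle on the plate in front of the mouth has a purple body and a red cap, and the look-alikes stand off the plate.

- **Reader:** yaw 14.1°, origin about (0.595, 0.169).
- **Bottle:** (0.4935, 0.1405).
- **Vial block:** (0.641, -0.2135), long axis at 66.2°.

All sizes match the given ones. Now I'll move above the bottle.

carry_out(motion="0.0155 0.033 0 0 0 0 0;0.0155 0.033 0 0 0 0 0;0.0155 0.033 0 0 0 0 0;0.0155 0.033 0 0 0 0 0;0.0155 0.033 0 0 0 0 0;0.0155 0.033 0 0 0 0 0;0.0155 0.033 0 0 0 0 0;0.0155 0.033 0 0 0 0 0;0.0155 0.033 0 0 0 0 0;0.0155 0.033 0 0 0 0 0;0.0155 0.033 0 0 0 0 0;0.0155 0.033 0 0 0 0 0;0.0155 0.033 0 0 0 0 0;0.0155 0.033 0 0 0 0 0;0.0155 0.033 0 0 0 0 0;0.0155 0.033 0 0 0 0 0;0.0155 0.033 0 0 0 0 0;0.0155 0.033 0 0 0 0 0;0.0155 0.033 0 0 0 0 0;0.0155 0.033 0 0 0 0 0", grip_force=20)

```text
time_s: 1.77
ee_pos: [0.4926, 0.143, 0.2052]
eef_rot: [3.142, 0.0, 0.338]
force: [1.3, -0.6, 0.5]
grip_width: 0.0943
grip_force: 0.0
```

carry_out(motion="0 -0.002 -0.03 0 0 0 0;0 0 -0.03 0 0 0 0;0 0 -0.03 0 0 0 0;0 0 -0.03 0 0 0 0;0 0 -0.02 0 0 0 0;0 0 -0.013 0 0 0 0;0 0 0 0 0 0 255;0 0 0 0 0 0 255;0 0 0 0 0 0 255;0 0 0 0 0 0 255;0 0 0 0 0 0 255;0 0 0 0 0 0 255;0 0 0 0 0 0 255;0 0 0 0 0 0 255", grip_force=20)

```text
time_s: 2.93
ee_pos: [0.4924, 0.1391, 0.0527]
eef_rot: [3.141, -0.0, 0.338]
force: [0.4, -0.6, 3.6]
grip_width: 0.0469
grip_force: 20.0
```

carry_out(motion="0 0 0.015 0 0 0 255;0 0 0.02 0 0 0 255;0 0 0.015 0 0 0 255;-0.002 0.01 0 0 0 0 255;-0.004 0.02 0 0 0 0 255;-0.005 0.025 0 0 0 0 255;-0.005 0.025 0 0 0 0 255;-0.005 0.023 0 0 0 0 255;-0.003 0.015 0 0 0 0 255;-0.001 0.009 0 0 0 0 255;0 0 0 0 0 0 255;0 0 -0.015 0 0 0 255;0 0 -0.02 0 0 0 255;0 0 -0.01 0 0 0 255;0 0 -0.004 0 0 0 255;0 0 -0.003 0 0 0 255;0 0 -0.001 0 0 0 255;0 0 0 0 0 0 255", grip_force=20)

```text
time_s: 4.43
ee_pos: [0.4676, 0.2661, 0.0499]
eef_rot: [-3.142, -0.001, 0.338]
force: [0.4, 0.6, -1.5]
grip_width: 0.047
grip_force: 19.9
```

carry_out(motion="0 0 -0.001 0 0 0 255;0 0 -0.0005 0 0 0 255;0 0 0 0 0 0 255")

```text
time_s: 4.68
ee_pos: [0.4677, 0.2662, 0.0487]
eef_rot: [-3.142, -0.001, 0.338]
force: [-0.0, -1.2, 4.0]
grip_width: 0.0469
grip_force: 20.0
```

carry_out(motion="0 0 0 0 0 0 0;0 0 0 0 0 0 0;0 0 0 0 0 0 0;0 0 0 0 0 0 0;0 0 0 0 0 0 0;0 0 0.01 0 0 0 0;0 0 0.03 0 0 0 0;0 0 0.04 0 0 0 0;0 0 0.04 0 0 0 0;0 0 0.04 0 0 0 0;0 0 0.04 0 0 0 0")

```text
time_s: 5.6
ee_pos: [0.4667, 0.2659, 0.2509]
eef_rot: [-3.141, -0.001, 0.338]
force: [0.1, -0.9, -0.4]
grip_width: 0.094
grip_force: 0.0
```

carry_out(motion="0.0095 -0.0325 0 0 0 6.7 0;0.0095 -0.0325 0 0 0 6.7 0;0.0095 -0.0325 0 0 0 6.7 0;0.0095 -0.0325 0 0 0 6.7 0;0.0095 -0.0325 0 0 0 6.7 0;0.0095 -0.0325 0 0 0 6.7 0;0.0095 -0.0325 0 0 0 6.6 0;0.0095 -0.0325 0 4.575 -2.015 0 0;0.0095 -0.0325 0 4.575 -2.015 0 0;0.0095 -0.0325 0 4.575 -2.015 0 0;0.0095 -0.0325 0 4.575 -2.015 0 0;0.0095 -0.0325 0 4.575 -2.015 0 0;0.0095 -0.0325 0 4.575 -2.015 0 0;0.0095 -0.0325 0 4.575 -2.015 0 0;0.0095 -0.0325 0 4.575 -2.015 0 0;0.0095 -0.0325 0 0 0 0 0;0 0 0 0 0 0 0")

```text
time_s: 7.02
ee_pos: [0.6189, -0.2596, 0.2459]
eef_rot: [-3.137, -0.699, 1.147]
force: [0.8, -0.0, 0.2]
grip_width: 0.0942
grip_force: 0.0
```

Run:
```python
from h import *
o=ctrl.get_obs();print(o['time_s'],o['ee_pos'],np.round(o['qpos'],3));Rm=rot(o['eef_rot']);print(Rm.round(3))
T=cam('top','top2.png');W=cam('wrist','wrist2.png')
P=cloud(T)
def comp(name,P,box,zlo,zhi):
    u0,v0,u1,v1=box;p=P[v0:v1,u0:u1].reshape(-1,3);m=(p[:,2]>zlo)&(p[:,2]<zhi);q=p[m]
    if len(q)<5:return print(name,len(q))
    r=cv2.minAreaRect((q[:,:2]*1000).astype(np.float32));print(name,len(q),q.mean(0).round(4),np.round(r[0],1),np.round(r[1],1),round(r[2],1))
comp('bottle',P,(150,120,230,225),.1,.125)
Q=cloud(W);z=Q[...,2];m=((z>.02)&(z<.034)&(abs(Q[...,0]-.64)<.09)&(abs(Q[...,1]+.2135)<.09)).astype(np.uint8)
n,l,s,c=cv2.connectedComponentsWithStats(m);k=1+s[1:,4].argmax();print(s[k])
q=Q[l==k];r=cv2.minAreaRect((q[:,:2]*1000).astype(np.float32));print(r,np.median(q[:,2]))
a=np.hstack([T['pixels'],W['pixels']])[:,:,::-1];cv2.imwrite('pics/c2.png',cv2.resize(a,(800,300)))
```

```text
7.0167 [ 0.61885639 -0.25960245  0.24593095] [-0.705  0.639  1.085  0.666  1.635 -0.314]
[[ 0.315  0.913  0.26 ]
 [ 0.698 -0.408  0.588]
 [ 0.643 -0.003 -0.766]]
bottle 169 [0.4961 0.2518 0.1108] [526.4 245.7] [148.4 204.7] 3.4
[ 242  206   40   80 2209]
((646.026123046875, -206.84532165527344), (108.14999389648438, 50.04121017456055), 66.13966369628906) 0.027758755503408727
```

View pics/c2.png

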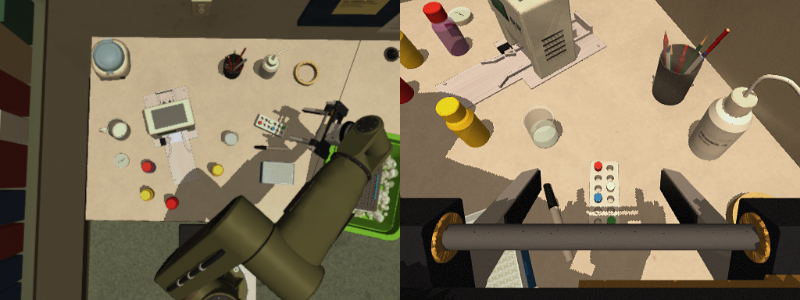

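The wrist view shows the block between the fingers, with its near end hidden by the bar. The set-down purple bottle stands upright on the bench at (450,30). The top view shows the bottle at (148,165). Both views agree on the block to within 3 mm. I'll descend with the opening reduced to clear the marker.

carry_out(motion="0.006 0.007 -0.03 0 0 0 65;0 0 -0.035 0 0 0 65;0 0 -0.035 0 0 0 65;0 0 -0.03 0 0 0 65;0 0 -0.03 0 0 0 65;0 0 -0.015 0 0 0 65;0 0 0 0 0 0 65")

```text
time_s: 7.7
ee_pos: [0.6244, -0.2451, 0.0706]
eef_rot: [-3.135, -0.699, 1.152]
force: [-0.3, 0.4, -0.3]
grip_width: 0.0701
grip_force: 0.0
```

Run:
```python
from h import *
o=ctrl.get_obs();print(o['ee_pos'],o['grip_width'],o['force'])
W=cam('wrist','wrist3.png');cv2.imwrite('pics/w3.png',W['pixels'][:,:,::-1])
```

```text
[ 0.62441871 -0.24507437  0.07064147] 0.07014846698663013 [-0.31898118  0.3559458  -0.2844698 ]
```

View pics/w3.png

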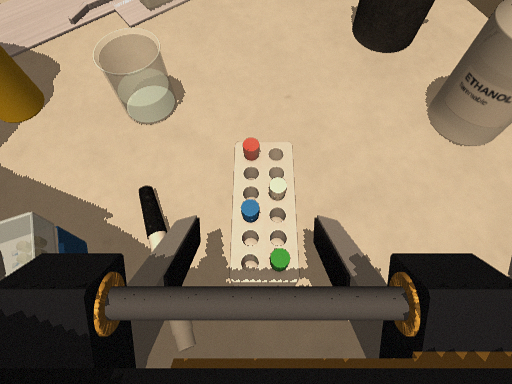

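The wrist view shows the fingers straddling the block centrally and lined up. The marker, from (148,190) to (185,345), passes close to the left finger, so I'll check that clearance with numbers.

Run:
```python
from h import *
t=np.array([.6247,-.2528]);h=np.array([.404,.915]);n=np.array([.915,-.404])
for f,sel in(('top1',None),('wrist2',None),('wrist3',None)):
    W=np.load(f'pics/{f}.png.npz');Q=cloud(W).reshape(-1,3);px=W['pixels'].reshape(-1,3).astype(int)
    m=(Q[:,2]>.007)&(Q[:,2]<.022)&(Q[:,0]>.53)&(Q[:,0]<.6)&(Q[:,1]>-.31)&(Q[:,1]<-.12)
    q=Q[m];d=q[:,:2]-t;a=d@h;b=d@n
    print(f,len(q))
    for lo in range(-60,100,20):
        k=(a*1000>lo)&(a*1000<lo+20)
        if k.sum()>3:print(lo,k.sum(),np.percentile(b[k],[5,98]).round(4),np.median(q[k,2]).round(4))
    m=(Q[:,2]>.02)&(Q[:,2]<.034)&(abs(Q[:,0]-.64)<.07)&(abs((Q[:,:2]-t)@n)<.034)&((Q[:,:2]-t)@h>.02)
    q=Q[m];print('block n',np.percentile((q[:,:2]-t)@n,[1,99]),'h',np.percentile((q[:,:2]-t)@h,[1,99]))
```

```text
top1 234
-60 32 [-0.0677 -0.0324] 0.0131
-40 36 [-0.0765 -0.0462] 0.014
-20 34 [-0.0823 -0.0258] 0.0138
0 34 [-0.0916 -0.0711] 0.0143
20 41 [-0.1011 -0.0558] 0.0125
40 37 [-0.1123 -0.0571] 0.0128
60 15 [-0.1156 -0.0842] 0.0096
block n [-0.02642361  0.02377519] h [0.02122886 0.10239712]
wrist2 747
-60 159 [-0.0638 -0.0489] 0.0134
-20 15 [-0.0813 -0.0687] 0.0151
0 190 [-0.0876 -0.0704] 0.0141
20 182 [-0.0959 -0.0786] 0.0146
40 152 [-0.1037 -0.0862] 0.0138
60 49 [-0.1058 -0.0945] 0.0133
block n [-0.02372711  0.02541794] h [0.02033278 0.10361982]
wrist3 1624
-60 591 [-0.064  -0.0485] 0.0135
-40 4 [-0.0541 -0.0523] 0.0106
-20 10 [-0.0224 -0.0202] 0.0151
0 97 [-0.0897 -0.0807] 0.0146
20 446 [-0.0955 -0.0793] 0.0146
40 372 [-0.1026 -0.086 ] 0.0139
60 104 [-0.1055 -0.0944] 0.0133
block n [-0.02332243  0.02564262] h [0.02062641 0.10267701]
```

carry_out(motion="0 -0.0075 -0.015 0 0 0 65;0 0 -0.015 0 0 0 65;0 0 -0.015 0 0 0 65;0 0 -0.007 0 0 0 65;0 0 -0.002 0 0 0 65;0 0 0 0 0 0 65", grip_force=45)

```text
time_s: 8.25
ee_pos: [0.6252, -0.2541, 0.0187]
eef_rot: [-3.14, -0.698, 1.154]
force: [-1.1, 0.1, 0.1]
grip_width: 0.0701
grip_force: 0.0
```

carry_out(motion="0 0.001 -0.003 0 0 0 65;0 0 0 0 0 0 255;0 0 0 0 0 0 255;0 0 0 0 0 0 255;0 0 0 0 0 0 255;0 0 0 0 0 0 255;0 0 0 0 0 0 255", grip_force=45)

```text
time_s: 8.83
ee_pos: [0.6255, -0.2535, 0.0164]
eef_rot: [-3.141, -0.698, 1.155]
force: [-0.4, -0.5, 3.1]
grip_width: 0.0495
grip_force: 45.0
```

The red bottle behind the plate would foul a tilted gripper at the channel entry, but an upright one passes above it. I'll regrip the block upright now, and tilt only for the last part.

carry_out(motion="0 0 0 0 0 0 65;0 0 0 0 0 0 65;0 0 0 0 0 0 65;0 0 0 0 0 0 65;0 0 0 -4.575 2.015 0 65;0 0 0 -4.575 2.015 0 65;0 0 0 -4.575 2.015 0 65;0 0 0 -4.575 2.015 0 65;0 0 0 -4.575 2.015 0 65;0 0 0 -4.575 2.015 0 65;0 0 0 -4.575 2.015 0 65;0 0 0 -4.575 2.015 0 65;0.005 0.011 0 0 0 0 65;0.005 0.011 0 0 0 0 65;0 0 -0.002 0 0 0 65;0 0 -0.002 0 0 0 65;0 0 0 0 0 0 65", grip_force=45)

```text
time_s: 10.25
ee_pos: [0.6347, -0.2319, 0.0111]
eef_rot: [-3.14, -0.001, 1.154]
force: [0.3, 0.3, 0.9]
grip_width: 0.0701
grip_force: 0.0
```

carry_out(motion="0 0 0 0 0 0 255;0 0 0 0 0 0 255;0 0 0 0 0 0 255;0 0 0 0 0 0 255;0 0 0 0 0 0 255;0 0 0.01 0 0 0 255;0 0 0.02 0 0 0 255;0 0 0.03 0 0 0 255;0 0 0.03 0 0 0 255;0 0 0.03 0 0 0 255;0 0 0.02 0 0 0 255;0 0 0 0 0 0 255", grip_force=50)

```text
time_s: 11.25
ee_pos: [0.6368, -0.232, 0.1579]
eef_rot: [3.134, -0.0, 1.155]
force: [0.2, -0.4, -0.6]
grip_width: 0.0493
grip_force: 50.0
```

carry_out(motion="-0.007 0.013 0 0 0 -2 255;-0.012 0.024 0 0 0 -3.5 255;-0.0125 0.026 0 0 0 -3.9 255;-0.0135 0.026 0 0 0 -3.9 255;-0.0135 0.026 0 0 0 -3.9 255;-0.0135 0.026 0 0 0 -3.9 255;-0.0135 0.026 0 0 0 -3.9 255;-0.0135 0.026 0 0 0 -3.9 255;-0.0135 0.026 0 0 0 -3.9 255;-0.0135 0.026 0 0 0 -3.9 255;-0.0135 0.026 0 0 0 -3.9 255;-0.0135 0.026 0 0 0 -3.9 255;-0.0125 0.026 0 0 0 -3.9 255;-0.012 0.024 0 0 0 -2.5 255;-0.007 0.013 0 0 0 -1 255;0 0 0 0 0 0 255;0 0 0 0 0 0 255")

```text
time_s: 12.67
ee_pos: [0.4503, 0.1288, 0.1514]
eef_rot: [3.142, 0.001, 0.251]
force: [-0.0, -0.6, -2.6]
grip_width: 0.0495
grip_force: 50.0
```

Run:
```python
from h import *
o=ctrl.get_obs();print(o['time_s'],o['ee_pos'],o['eef_rot'],o['grip_width'])
W=cam('wrist','wrist4.png');T=cam('top','top4.png')
Q=cloud(W)
t=o['ee_pos'];m=(abs(Q[...,2]-(t[2]+.016))<.006)&(np.hypot(Q[...,0]-t[0],Q[...,1]-t[1])<.13)
q=Q[m]; 
if m.sum()>20:
    r=cv2.minAreaRect((q[:,:2]*1000).astype(np.float32));print(m.sum(),r,np.median(q[:,2]))
S=cam('scene','scene4.png')
cv2.imwrite('pics/c4.png',cv2.resize(np.hstack([W['pixels'],S['pixels']])[:,:,::-1],(800,300)))
```

```text
12.6667 [0.45030474 0.12877769 0.15136719] [3.14155101e+00 9.31597795e-04 2.50863295e-01] 0.04945016868410213
13449 ((473.744140625, 136.06158447265625), (111.72016143798828, 73.13524627685547), 14.728632926940918) 0.16689004509680697
```

View pics/c4.png

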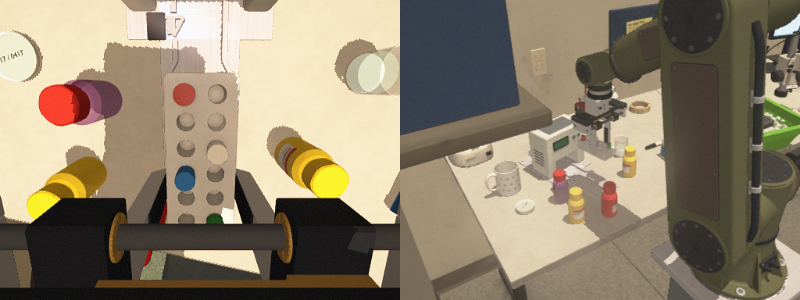

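The wrist view shows the block held level and pointing at the channel, front edge at (165-238,75). The rails are visible near (165,40) and (240,30). The scene view shows the purple bottle upright. Now I'll measure the channel centre line relative to the block.

Run:
```python
from h import *
W=np.load('pics/wrist4.png.npz');Q=cloud(W).reshape(-1,3)
y=np.radians(14.1);X=np.array([np.cos(y),np.sin(y)]);Y=np.array([-X[1],X[0]]);o=np.array([.595,.1686])
d=Q[:,:2]-o;a=d@X*1e3;b=d@Y*1e3;z=Q[:,2]*1e3
pos=np.array([.4503,.1288])-o;print('TCP reader',pos@X*1e3,pos@Y*1e3)
for lo in range(-60,30,6):
    k=(a>lo)&(a<lo+6)&(abs(b)<60)
    if k.sum()<20:continue
    bins=np.arange(-60,60,3);print(lo,[int(round(np.median(z[k&(b>=c)&(b<c+3)]))) if (k&(b>=c)&(b<c+3)).any() else -9 for c in bins])
# block at z~.167
m=(abs(z-167)<4)&(a<-50)&(abs(b)<33)
for lo in range(-130,-50,10):
    k=m&(a>lo)&(a<lo+10)
    if k.sum()>20:print('blk',lo,np.percentile(b[k],[.5,99.5]).round(1),k.sum())
print('front',np.percentile(a[m],99.5))
# bridge front edge points
k=(z>100)&(z<165)&(a>-20)&(a<20)&(abs(b)<95);print('bridge front a', k.sum(), np.polyfit(b[k],a[k],1) if k.sum()>50 else '')
T=np.load('pics/top1.png.npz');P=cloud(T).reshape(-1,3);d=P[:,:2]-o;a=d@X*1e3;b=d@Y*1e3
k=(P[:,2]>.150)&(P[:,2]<.18)&(abs(a-55)<70)&(abs(b)<105);print(np.percentile(a[k],[1,99]),np.percentile(b[k],[1,99]))
# wrist picture crop of channel
c=cv2.resize(W['pixels'][0:110,150:400],None,fx=3.2,fy=3.2,interpolation=cv2.INTER_CUBIC)[:,:,::-1];cv2.imwrite('pics/c5.png',c)
```

```text
TCP reader -150.03635808078656 -3.3498140028954664
-60 [-1, -1, 0, 3, 3, 4, 10, 12, 11, 4, 4, 4, 3, 3, 3, 3, 3, 3, 3, 3, 3, 3, 4, 4, 3, 4, 3, 4, 3, 3, 4, 11, 11, 4, 3, 3, 3, 0, 0, 0]
-54 [-1, -1, -1, 3, 3, 3, 3, 4, 12, 11, 4, 4, 3, 4, 4, 3, 3, 4, 3, 3, 4, 4, 4, 4, 4, 3, 4, 3, 4, 4, 12, 11, 4, 4, 3, 4, 2, 0, -1, 0]
-48 [0, 0, -1, 3, 4, 4, 4, 3, 10, 11, 11, 3, 4, 3, 4, 4, 4, 4, 4, 4, 3, 3, 4, 4, 3, 3, 4, 4, 4, 11, 12, 4, 4, 4, 4, 4, 2, -1, -1, 0]
-42 [-1, -1, 0, 3, 3, 3, 4, 4, 8, 11, 11, 3, 4, 4, 4, 3, 4, 3, 3, 3, 3, 4, 3, 4, 4, 4, 3, 3, 4, 11, 12, 4, 4, 3, 4, 3, 3, 0, 0, -1]
-36 [-1, -1, -1, 4, 4, 4, 3, 4, 7, 11, 11, 3, 3, 3, 3, 4, 3, 3, 4, 4, 4, 4, 4, 3, 4, 4, 4, 4, 4, 11, 12, 4, 4, 4, 4, 4, 3, 0, 0, 0]
-30 [0, -1, -1, 3, 4, 3, 3, 3, 5, 12, 11, 3, 3, 4, 3, 3, 3, 4, 3, 3, 3, 4, 3, 3, 4, 3, 4, 4, 4, 11, 12, 7, 3, 3, 3, 4, 3, -1, 0, 0]
-24 [1, 1, 1, 3, 4, 4, 3, 3, 5, 12, 11, 3, 4, 3, 4, 3, 4, 4, 4, 3, 3, 4, 4, 4, 3, 4, 4, 3, 3, 5, 7, 4, 4, 4, 11, 11, 11, 11, 10, 11]
-18 [4, 3, 3, 3, 3, 3, 4, 4, 10, 11, 12, 3, 3, 3, 4, 4, 4, 3, 3, 3, 3, 3, 4, 3, 3, 3, 4, 4, 4, 11, 12, 11, 11, 4, 11, 12, 
[... 417 characters left out ...]
, 12, 11, 12]
6 [24, 23, 17, 3, 3, 3, 3, 4, 4, 11, 11, 4, 4, 3, 3, 4, 4, 3, 3, 4, 3, 4, 4, 4, 4, 4, 4, 3, 4, 8, 10, 7, 4, 4, 4, 4, 4, 22, 26, 27]
12 [-9, -9, 17, 4, 4, 4, 4, 3, 8, 11, 11, 4, 4, 3, 4, 4, 4, 4, 3, 4, 4, 4, 3, 3, 4, 3, 4, 4, 3, 11, 11, 12, 4, 4, 3, 3, 4, 16, -9, -9]
18 [-9, -9, 4, 4, 3, 3, 3, 3, 4, 12, 11, 3, 3, 3, 3, 4, 4, 3, 3, 4, 3, 4, 3, 3, 3, 4, 4, 3, 3, 10, 12, 11, 4, 4, 3, 3, 4, 4, -9, -9]
blk -130 [-27.1  22.3] 971
blk -120 [-27.   22.4] 1346
blk -110 [-27.   22.2] 1214
blk -100 [-26.9  22.4] 1564
blk -90 [-27.1  22.6] 1005
blk -80 [-27.   22.2] 1764
blk -70 [ 6.6 18.5] 25
front -70.29247159921154
bridge front a 0 
[  5.70926033 103.7152284 ] [-83.33282773  82.45295419]
```

View pics/c5.png

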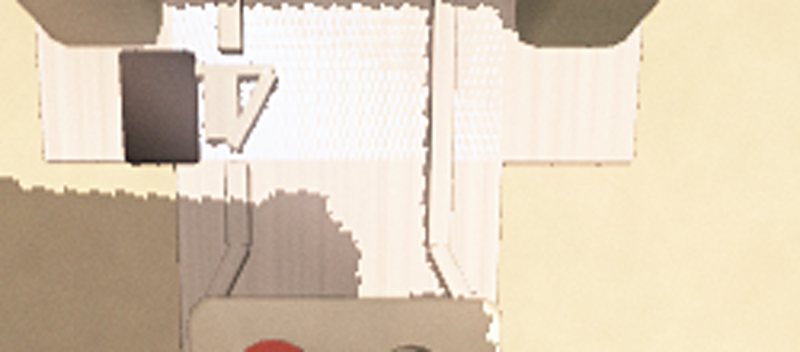

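The crop shows the catch at about (240,100) sprung out, with straight rails at about (235,200) and (440,150). The channel lies straight in my reader frame. I'll refine the rail edges once.

Run:
```python
from h import *
W=np.load('pics/wrist4.png.npz');Q=cloud(W).reshape(-1,3)
y=np.radians(14.1);X=np.array([np.cos(y),np.sin(y)]);Y=np.array([-X[1],X[0]]);o=np.array([.595,.1686])
d=Q[:,:2]-o;a=d@X*1e3;b=d@Y*1e3;z=Q[:,2]*1e3
for lo,hi in((-48,-38),(-38,-28),(10,25)):
    k=(a>lo)&(a<hi);up=k&(z>9.5)&(z<15);fl=k&(z<5.5)
    L=b[up&(b>20)&(b<40)];Rr=b[up&(b<-20)&(b>-40)]
    print(lo,'right inner',np.percentile(Rr,98).round(2),'left inner',np.percentile(L,2).round(2),'floor',np.percentile(b[fl&(abs(b)<28.5)],[1,99]).round(2))
k=(abs(z-167)<4)&(a<-72)&(a>-125)&(abs(b)<33)
for lo in(-125,-90):
    j=k&(a>lo)&(a<lo+15);print(np.percentile(b[j],[1,99]))
```

```text
-48 right inner -27.88 left inner 27.07 floor [-26.72  26.8 ]
-38 right inner -27.61 left inner 26.88 floor [-26.52  26.65]
10 right inner -27.2 left inner 28.06 floor [-26.88  27.82]
[-26.85520345  22.26175159]
[-26.96697945  22.25144551]
```

carry_out(motion="-0.0005 0.002 -0.02 0 0 0.3 255;0 0 -0.03 0 0 0 255;0 0 -0.03 0 0 0 255;0 0 -0.025 0 0 0 255;0 0 -0.015 0 0 0 255;0 0 -0.008 0 0 0 255;0 0 -0.004 0 0 0 255;0 0 0 0 0 0 255;0 0 0 0 0 0 255")

```text
time_s: 13.57
ee_pos: [0.4509, 0.1304, 0.0207]
eef_rot: [3.142, -0.001, 0.254]
force: [0.3, 0.0, -2.0]
grip_width: 0.0496
grip_force: 50.0
```

carry_out(motion="0 0 -0.0025 0 0 0 255;0 0 -0.001 0 0 0 255;0 0 0 0 0 0 255;0.0058 0.0015 0 0 0 0 255;0.0058 0.0015 0 0 0 0 255;0.0058 0.0015 0 0 0 0 255;0.0058 0.0015 0 0 0 0 255;0.0058 0.0015 0 0 0 0 255;0 0 0 0 0 0 255")

```text
time_s: 14.32
ee_pos: [0.4804, 0.1384, 0.0165]
eef_rot: [3.142, -0.001, 0.254]
force: [-0.7, -0.4, -2.0]
grip_width: 0.0496
grip_force: 50.0
```

carry_out(motion="0.0058 0.0015 0 0 0 0 255;0.0058 0.0015 0 0 0 0 255;0.0058 0.0015 0 0 0 0 255;0.0058 0.0015 0 0 0 0 255;0.0058 0.0015 0 0 0 0 255;0.0058 0.0015 0 0 0 0 255;0.0058 0.0015 0 0 0 0 255;0.0058 0.0015 0 0 0 0 255;0 0 0 0 0 0 255")

```text
time_s: 15.07
ee_pos: [0.527, 0.15, 0.0165]
eef_rot: [3.141, -0.001, 0.254]
force: [2.5, -3.8, -1.8]
grip_width: 0.0494
grip_force: 50.0
```

carry_out(motion="0.0054 0.0014 0 0 0 0 255;0.0054 0.0014 0 0 0 0 255;0.0054 0.0014 0 0 0 0 255;0.0054 0.0014 0 0 0 0 255;0.0054 0.0014 0 0 0 0 255;0 0 -0.001 0 0 0 255;0 0 0 0 0 0 255")

```text
time_s: 15.65
ee_pos: [0.5538, 0.1573, 0.016]
eef_rot: [3.142, -0.003, 0.254]
force: [3.6, -3.5, 0.6]
grip_width: 0.0494
grip_force: 50.0
```

carry_out(motion="0 0 0 0 0 0 65;0 0 0 0 0 0 65;0 0 0 0 0 0 65;0 0 0 0 0 0 65;0 0 0.008 0 0 0 65;-0.0116 -0.003 0 0 0 0 65;-0.0116 -0.003 0 0 0 0 65;0 0 0 1.255 -4.84 0 65;0 0 0 1.255 -4.84 0 65;0 0 0 1.255 -4.84 0 65;0 0 0 1.255 -4.84 0 65;0 0 0 1.255 -4.84 0 65;0 0 0 1.255 -4.84 0 65;0 0 0 1.255 -4.84 0 65;0 0 0 1.255 -4.84 0 65;0 0 0 0 0 0 65", grip_force=45)

```text
time_s: 16.98
ee_pos: [0.5288, 0.1586, 0.0245]
eef_rot: [-3.115, -0.59, 0.256]
force: [-0.4, 0.4, -0.4]
grip_width: 0.0703
grip_force: 0.0
```

Run:
```python
from h import *
o=ctrl.get_obs();print(o['ee_pos'],o['eef_rot'],o['force'])
W=cam('wrist','wrist6.png');S=cam('scene')
cv2.imwrite('pics/c6.png',np.hstack([cv2.resize(W['pixels'],(480,360)),cv2.resize(S['pixels'][110:270,130:272],(320,360))])[:,:,::-1])
Q=cloud(W).reshape(-1,3)
y=np.radians(14.5);X=np.array([np.cos(y),np.sin(y)]);Y=np.array([-X[1],X[0]]);g=np.array([.595,.1686])
d=Q[:,:2]-g;a=d@X*1e3;b=d@Y*1e3;z=Q[:,2]*1e3
m=(abs(z-32)<4)&(a>-90)&(a<10)&(abs(b)<30)
for lo in range(-90,10,10):
    k=m&(a>lo)&(a<lo+10)
    if k.sum()>20:print(lo,np.percentile(b[k],[1,99]).round(1),np.median(z[k]).round(1),k.sum())
t=o['ee_pos'][:2]-g;print('TCP',t@X,t@Y)
```

```text
[0.52881785 0.15860181 0.02454931] [-3.11540821 -0.59009581  0.25550247] [-0.37369683  0.43704098 -0.4166256 ]
-90 [-27.1  21.9] 31.4 512
-80 [-27.4  22.9] 31.6 1221
-70 [-28.4  22.9] 31.6 892
-60 [-28.4  22.9] 31.6 937
-50 [-26.1  22.8] 31.5 1053
-40 [-26.5  22.7] 31.6 814
-30 [-26.4  22.5] 31.5 770
-20 [-26.3  22.6] 31.6 667
-10 [-26.6  22.6] 31.6 719
0 [-26.4  22.5] 31.5 595
TCP -0.06657743465686566 0.006890965913702846
```

View pics/c6.png

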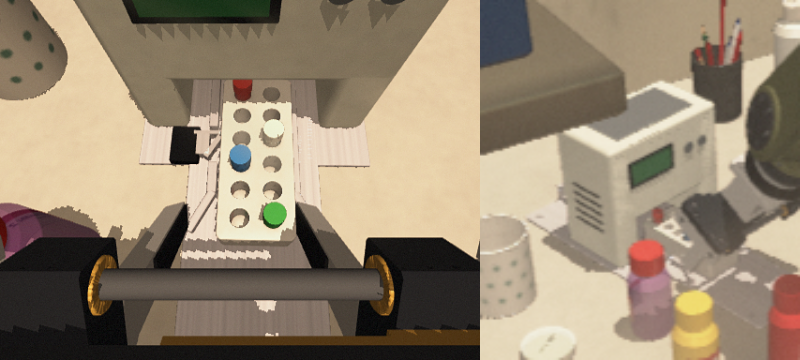

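The wrist view shows the block in the channel with its front half under the bridge and its rear edge at about (255,240). The catch at (200,140) is pushed aside. The tilt is still short and the TCP is 7 mm off to the left. I'll hold to see whether it settles.

carry_out(motion="0 0 0 0 0 0 65;0 0 0 0 0 0 65")

```text
time_s: 17.25
ee_pos: [0.5297, 0.1584, 0.0247]
eef_rot: [-3.117, -0.59, 0.256]
force: [0.4, -0.0, 0.0]
grip_width: 0.07
grip_force: 0.0
```

Run:
```python
from h import *
o=ctrl.get_obs();print(o['ee_pos'],o['eef_rot'],np.round(o['qpos'],3))
```

```text
[0.52968751 0.15837219 0.02468503] [-3.11730532 -0.58970175  0.25622006] [0.196 0.351 2.097 0.497 0.121 1.026]
```

The tilt stopped at 34°: joint 5 is near its zero there, because the forearm lines up with the tool. Farther forward there is more room, so I'll grip here, push on about 35 mm, then regrip with more tilt. First the sideways correction.

carry_out(motion="0.0004 -0.0015 0 -0.2 0 -0.1 65;0.0004 -0.0015 0 -0.2 0 -0.1 65;0.0004 -0.0015 0 -0.2 -0.1 -0.1 65;0.0004 -0.0015 0 -0.2 -0.1 -0.1 65;0.0004 -0.0015 -0.001 -0.2 -0.1 -0.2 65;0.0003 -0.0012 -0.002 -0.1 0 -0.2 65;0 0 -0.0015 0 0 0 65;0 0 0 0 0 0 65")

```text
time_s: 17.92
ee_pos: [0.5314, 0.1496, 0.0194]
eef_rot: [-3.141, -0.589, 0.255]
force: [-1.1, 0.2, -0.7]
grip_width: 0.07
grip_force: 0.0
```

carry_out(motion="0 0 0 0 0 0 255;0 0 0 0 0 0 255;0 0 0 0 0 0 255;0 0 0 0 0 0 255;0 0 0 0 0 0 255;0.0039 0.001 0 0 0 0 255;0.0039 0.001 0 0 0 0 255;0.0039 0.001 0 0 0 0 255;0.0039 0.001 0 0 0 0 255;0.0039 0.001 0 0 0 0 255;0.0039 0.001 0 0 0 0 255;0.0039 0.001 0 0 0 0 255;0.0039 0.001 0 0 0 0 255;0 0 0 0 0 0 255", grip_force=45)

```text
time_s: 19.08
ee_pos: [0.5633, 0.1575, 0.0199]
eef_rot: [-3.141, -0.59, 0.255]
force: [1.9, -2.9, -1.8]
grip_width: 0.0495
grip_force: 45.0
```

carry_out(motion="0 0 0 0 0 0 65;0 0 0 0 0 0 65;0 0 0 0 0 0 65;0 0 0 0 0 0 65;0 0 0 0.4 -1.55 0 65;0 0 0 0.4 -1.55 0 65;0 0 0.0005 0.4 -1.55 0 65;-0.001 0 0 0.4 -1.55 0 65;-0.001 0 0 0.4 -1.55 0 65;-0.001 -0.001 0 0 0 0 65;0 0 0 0 0 0 65")

```text
time_s: 20.0
ee_pos: [0.5612, 0.1604, 0.0211]
eef_rot: [-3.128, -0.656, 0.256]
force: [-0.2, -0.6, 0.4]
grip_width: 0.0702
grip_force: 0.0
```

Run:
```python
from h import *
o=ctrl.get_obs();print(o['ee_pos'],o['eef_rot'],np.round(o['qpos'],3))
t=o['ee_pos'][:2]-[.595,.1686];y=np.radians(14.5);print(t@[np.cos(y),np.sin(y)],t@[-np.sin(y),np.cos(y)])
```

```text
[0.5611749  0.16040918 0.02114883] [-3.12804362 -0.65605396  0.25575854] [0.191 0.41  2.056 1.187 0.057 0.333]
-0.03479850414203139 0.0005392033067996542
```

carry_out(motion="0.0001 -0.0007 0 -0.2 -0.05 -0.15 65;0.0001 -0.0007 -0.0005 -0.2 -0.05 -0.15 65;0.0001 -0.0007 -0.0005 -0.2 -0.05 -0.15 65;0 0 0 0 0 0 65;0 0 0 0 0 0 255;0 0 0 0 0 0 255;0 0 0 0 0 0 255;0 0 0 0 0 0 255;0 0 0 0 0 0 255", grip_force=50)

```text
time_s: 20.75
ee_pos: [0.5619, 0.158, 0.0203]
eef_rot: [3.141, -0.656, 0.256]
force: [1.7, -3.3, -0.4]
grip_width: 0.0493
grip_force: 50.0
```

carry_out(motion="0.0039 0.001 0 0 0 0 255;0.0039 0.001 0 0 0 0 255;0.0039 0.001 0 0 0 0 255;0.0039 0.001 0 0 0 0 255;0.0039 0.001 0 0 0 0 255;0.0039 0.001 0 0 0 0 255;0.0039 0.001 0 0 0 0 255;0.0039 0.001 0 0 0 0 255;0 0 0 0 0 0 255")

```text
time_s: 21.5
ee_pos: [0.5935, 0.1662, 0.0203]
eef_rot: [3.141, -0.657, 0.256]
force: [1.4, -4.4, -0.6]
grip_width: 0.0498
grip_force: 49.9
```

carry_out(motion="0.0029 0.0007 0 0 0 0 255;0.0029 0.0007 0 0 0 0 255;0.0029 0.0007 0 0 0 0 255;0.0029 0.0007 0 0 0 0 255;0.0029 0.0008 0 0 0 0 255;0 0 0 0 0 0 255")

```text
time_s: 22.0
ee_pos: [0.6077, 0.1698, 0.0203]
eef_rot: [3.141, -0.656, 0.256]
force: [2.2, -3.4, -1.0]
grip_width: 0.0496
grip_force: 49.9
```

carry_out(motion="0.001 0.0003 0 0 0 0 255;0.001 0.0002 0 0 0 0 255;0.001 0.0003 0 0 0 0 255;0 0 0 0 0 0 255")

```text
time_s: 22.33
ee_pos: [0.6103, 0.1706, 0.0202]
eef_rot: [3.141, -0.656, 0.256]
force: [-0.3, -4.2, 2.8]
grip_width: 0.0496
grip_force: 49.9
```

carry_out(motion="0.001 0.0002 0 0 0 0 255;0.001 0.0003 0 0 0 0 255;0 0 0 0 0 0 255")

```text
time_s: 22.58
ee_pos: [0.6123, 0.1711, 0.0203]
eef_rot: [3.141, -0.656, 0.256]
force: [-0.5, -3.2, 2.3]
grip_width: 0.0494
grip_force: 49.9
```

carry_out(motion="0.001 0.0002 0 0 0 0 255;0.001 0.0003 0 0 0 0 255;0 0 0 0 0 0 255")

```text
time_s: 22.83
ee_pos: [0.6143, 0.1719, 0.0202]
eef_rot: [-3.141, -0.656, 0.256]
force: [-0.9, -1.9, 2.4]
grip_width: 0.0498
grip_force: 50.0
```

carry_out(motion="0.001 0.0002 0 0 0 0 255;0.001 0.0003 0 0 0 0 255;0 0 0 0 0 0 255")

```text
time_s: 23.08
ee_pos: [0.6165, 0.1725, 0.0203]
eef_rot: [3.141, -0.656, 0.257]
force: [-1.2, 0.4, 2.2]
grip_width: 0.0493
grip_force: 49.9
```

Run:
```python
from h import *
o=ctrl.get_obs();print(o['ee_pos'],o['force'])
W=cam('wrist','wrist7.png');S=cam('scene','scene7.png')
c=cv2.resize(W['pixels'][60:300,130:390],(520,480),interpolation=cv2.INTER_CUBIC)
s=cv2.resize(S['pixels'][180:260,160:240],(280,280),interpolation=cv2.INTER_CUBIC)
im=np.zeros((480,800,3),np.uint8);im[:,:520]=c;im[:280,520:]=s
cv2.imwrite('pics/c7.png',im[:,:,::-1])
```

```text
[0.61651589 0.17248445 0.02026336] [-1.16313083  0.38994164  2.1918908 ]
```

View pics/c7.png

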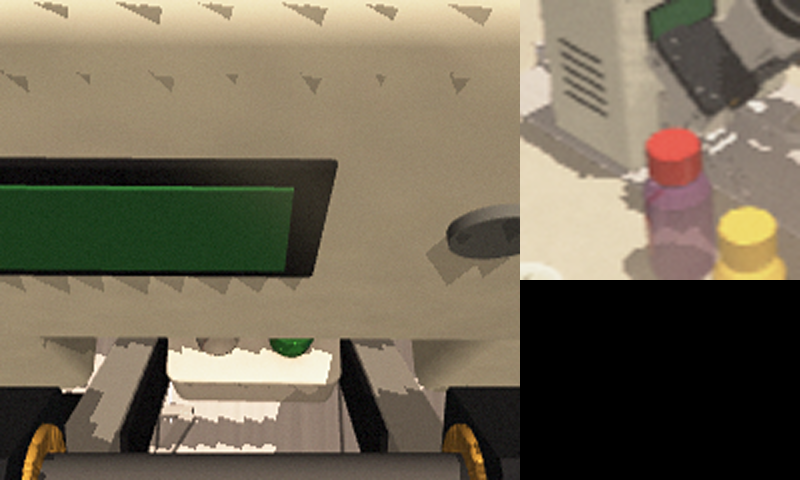

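The crop shows the block's rear edge at (250,365), just at the bridge, and what looks like the catch end at (180,410) behind it. The catch's side force has also dropped to 0. No stop contact yet, so I push on gently.

carry_out(motion="0.001 0.0002 0 0 0 0 255;0 0 0 0 0 0 255")

```text
time_s: 23.35
ee_pos: [0.6167, 0.1725, 0.0202]
eef_rot: [-3.141, -0.655, 0.256]
force: [-16.4, -3.4, 13.3]
grip_width: 0.0495
grip_force: 50.0
```

carry_out(motion="0.001 0.0003 0 0 0 0 255;0 0 0 0 0 0 255")

```text
time_s: 23.52
ee_pos: [0.6168, 0.1725, 0.0201]
eef_rot: [-3.141, -0.654, 0.256]
force: [-32.4, -9.4, 27.9]
grip_width: 0.0495
grip_force: 50.2
```

That is firm contact. I'll back off to relieve it, release, and inspect.

carry_out(motion="-0.0014 -0.0003 0 0 0 0 255;0 0 0 0 0 0 255")

```text
time_s: 23.68
ee_pos: [0.6168, 0.1724, 0.0202]
eef_rot: [3.141, -0.656, 0.256]
force: [-6.7, -2.0, 5.9]
grip_width: 0.0493
grip_force: 50.0
```

carry_out(motion="0 0 0 0 0 0 78;0 0 0 0 0 0 78;0 0 0 0 0 0 78;0 0 0 0 0 0 78;-0.006 -0.0015 0.005 0 0 0 78;-0.012 -0.003 0.01 0 0 0 78;-0.012 -0.003 0.01 0 0 0 78;-0.012 -0.003 0.02 0 0 0 78;-0.012 -0.003 0.03 0 0 0 78;-0.012 -0.003 0.03 0 0 0 78;-0.012 -0.003 0.03 0 0 0 78;0 0 0 0 0 0 78;0 0 0 0 0 0 78")

```text
time_s: 24.77
ee_pos: [0.5391, 0.1529, 0.1572]
eef_rot: [3.141, -0.66, 0.256]
force: [0.4, -0.8, 0.4]
grip_width: 0.0653
grip_force: 0.0
```

Run:
```python
from h import *
o=ctrl.get_obs();print(o['ee_pos'],o['force'],o['eef_rot'])
W=cam('wrist','wrist8.png');T=cam('top','top8.png')
y=np.radians(14.5);X=np.array([np.cos(y),np.sin(y)]);Y=np.array([-X[1],X[0]]);g=np.array([.595,.1686])
Q=cloud(W).reshape(-1,3);d=Q[:,:2]-g;a=d@X*1e3;b=d@Y*1e3;z=Q[:,2]*1e3
m=(z>26)&(z<35)&(abs(b)<24)&(a>-30)&(a<30)
if m.sum()>10:print('block rear',np.percentile(a[m],[1,50]),m.sum())
m=(z>8)&(z<15)&(b>10)&(b<29)&(a>-40)&(a<15)
for lo in range(-40,15,4):
    k=m&(a>=lo)&(a<lo+4)
    if k.sum()>3:print(lo,np.percentile(b[k],2).round(1),k.sum())
P=cloud(T).reshape(-1,3);d=P[:,:2]-g;a=d@X*1e3;b=d@Y*1e3;z=P[:,2]*1e3
for c in(-12,-4,4,12):
    print(c,[(int(l),int(np.median(z[(abs(b-c)<4)&(a>=l)&(a<l+6)]))) for l in range(100,200,6) if ((abs(b-c)<4)&(a>=l)&(a<l+6)).any()])
c=cv2.resize(W['pixels'][60:384,60:450],(585,486),interpolation=cv2.INTER_CUBIC)
s=cv2.resize(T['pixels'][100:240,170:262],(215,327),interpolation=cv2.INTER_CUBIC)
im=np.zeros((486,800,3),np.uint8);im[:,:585]=c;im[:327,585:]=s;cv2.imwrite('pics/c8.png',im[:,:,::-1])
```

```text
[0.53914973 0.15292898 0.15722818] [ 0.41523207 -0.76440629  0.41623877] [ 3.14099288 -0.65994832  0.25646689]
block rear [ 6.15431535 12.24071604] 616
-40 27.5 7
-36 27.1 9
-32 27.0 7
-28 27.1 6
-24 27.1 4
-16 26.3 9
-12 24.3 17
-8 21.1 20
-4 19.0 18
0 18.5 29
4 10.1 28
8 24.1 5
-12 [(100, 165), (136, 33), (142, 33), (148, 32), (154, 33), (160, 32), (166, 34), (172, 32), (178, 33), (184, 27), (190, 21), (196, 0)]
-4 [(100, 165), (130, 33), (136, 32), (142, 32), (148, 33), (154, 35), (160, 33), (166, 32), (172, 32), (178, 31), (184, 26), (196, 0)]
4 [(100, 165), (130, 32), (136, 32), (142, 30), (148, 31), (154, 35), (160, 32), (166, 34), (172, 29), (178, 32), (184, 27), (196, -2)]
12 [(100, 164), (130, 33), (136, 30), (142, 29), (148, 30), (154, 31), (160, 31), (166, 31), (172, 31), (178, 32), (184, 20), (190, 20), (196, -3)]
```

View pics/c8.png

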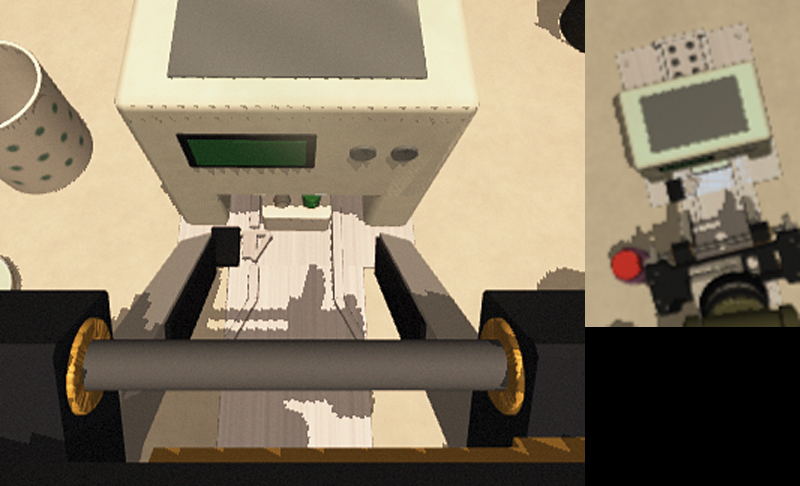

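The wrist crop shows the catch sprung out at (255,245), nose at y 18.5 mm, behind the block's rear edge at (297,218). Block and catch measure consistently with home, and the spacer's top runs unbroken up to the end stop. When I backed off by the overtravel, the block stayed put and under compression, so there is no gap. The arm touches nothing, so I'm handing in.

```bash
python3 -c "
from station import ctrl
print(ctrl.hand_in())"
```

```text
the job is handed in; nothing more can be done
None
```

I handed the job in at about 25 s of the 67 s allowed: the bottle stands upright on the bench left of the plate, the vial block has pushed the spacer against the end stop, and the catch is out behind it; the no-gap reading comes from push force and depth, since the joint is hidden under the bridge.

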